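# Log and present the immersion probe

## Robot

A 7-joint arm with a two-finger parallel gripper is mounted at the origin on the work surface. World frame = base frame: x ahead of the robot, y to its left, z up, the work surface at z = 0. Lengths are in m, angles in rad, forces in N, time in s.
With the tool pointing down it reaches from about 0.4 to 0.875 m from the base axis. Payload 19.3 kg.
Tool frame: the origin (TCP) lies at the very end of the fingers, on their centre line; the grasp point (between the pads) lies 19 mm behind it; z points along the fingers, y is the line along which they close (so a half turn about z gives the same grasp; the last joint's range is limited). The gripper opens to 85 mm and grips with 20 to 120 N. Pads are 22 mm wide; open, the fingers measure 114 mm over their backs; the gripper's body (76 mm by 85 mm) begins 54 mm behind the grasp point. The pads swing forward as they close: fully open they stand 13 mm farther back than shut.
Start: joints at [1.165, 0.521, -0.036, 1.599, 0.021, 1.021, -0.113], TCP at [0.206, -0.59, 0.197] pointing down, gripper open.
Joint ranges: [-2.91, 2.91], [-0.3, 2.13], [-1.5, 1.42], [0.17, 2.43], [-1.26, 4.41], [0.16, 1.93], [-2.52, 2.52]. Speed limits (rad/s): [1.89, 1.89, 2.39, 2.39, 3.01, 3.01, 3.01].

## Interface

Orientations are given as [roll, pitch, yaw] about the fixed x, y, z axes, in that order (R = Rz(yaw) Ry(pitch) Rx(roll)).
In Python, from workcell import bot gives the robot as it stands.
- The arm moves only by the shell command python3 -m crank 'ROWS' [FORCE]. ROWS is a JSON object of lists of equal length, an entry for each row: "travel": the shift along the world's x, y, z in cm, a list of three; "turn": the turn, a rotation vector about the world's x, y, z in degrees, a list of three; "gripper": the closure, from 0 (fully open) to 1 (shut). A call has exactly 5 rows; each row is the pose to reach, as a shift and turn from the pose commanded when the call began; what a row does not reach only later rows make up. A row lasts 1/10 s, in which the tool goes at most 50 mm and 8.59 degrees, less where a joint would pass 70% of its speed; a pose out of reach is approached as far as the arm can. A call with a gripper value outside its range is refused whole. The fingers move at their own pace and stop on an object; FORCE is the grip in N (left out, the last holds). Time passes only in rows, so rows that repeat a pose let the fingers close, or fill a call up. It gives the time, the measured TCP pose, the force, the opening and the grip force at its end, in the units of the state.
- bot.observe(): the state, without advancing time (a new reading comes with each control period).
- bot.grab_frame(name): name is "scene" or "top" or "wrist"; returns a dict with "pixels" (420x560x3 uint8, red, green, blue), "fx", "fy", "cx", "cy" (pixels), "dist" ([k1, k2, p1, p2, k3] as OpenCV has them; the pictures are not rectified), "extrinsics" (4x4, takes a point from world to camera coordinates). Camera axes: x right, y down, z forward; pixel columns grow to the right and rows downward; lengths in m; the calibration is good to about 2 mm. A picture is of the moment at which its call begins. There is no depth.
- bot.job_done(): hands the job in; it is judged then, once.
The state is a dict: "clock": time; "qpos": joint angles; "qd": joint speeds; "joint_efforts": joint torques, N m; "position": TCP position; "tool_rot": TCP orientation; "force": force on the tool from outside, world axes, zero at the start; "moment": the same for the moment, N m; "grip_width": finger opening in m; "finger_force": force on a finger pad.
Only numpy, scipy, OpenCV 4.12 (cv2) and the standard library are available. Lean on these libraries where they do the work, as an engineer would, in place of code of your own. Each camera call takes 0.05 s, during which the arm holds its last target. There are 200 camera calls.

## Task

Log a check on the tally counter: swing its lever all the way to its stop, then let it spring back. Then draw the long-handled probe out of its sleeve in the angled rack, turn it level, and hold it still with its steel tip over the white tray, the whole probe at least 15 cm above the bench; finish while still gripping it up there. Leave the ball-headed plunger in its sleeve and do not disturb the jar or the beaker.

Things in the scene. Friction and masses are not known exactly. Their poses are not given: they have to be found in the camera images.
- counter: grey desk tally counter fixed to the bench: box 100 x 75 mm, top 40 mm above the bench, on a steel foot plate 130 x 95 mm; a row of number windows on its -x side. Origin at the centre of its underside, z up; its yaw varies by up to 0.4 rad.
- lever (a joint): the counter's steel advance lever, lying on the counter's top and turning about the vertical line through point lever_pivot. 0 = at rest, pointing 0.4 rad clockwise (seen from above) of the counter's own +x; grows anticlockwise (seen from above) to the stop at 0.8 rad. A spring always drives it back to 0; pushing at the post takes about 1 N at rest and 3 N at the stop.
- lever_pivot (a point): the lever's turning axis, at the level of the counter's top (fixed, 40 mm above the bench).
- lever_post (a point): top of the lever's upright black post, 45 mm from the pivot axis; post 10 mm in diameter, standing from the lever arm (top face 48 mm above the bench) to 75 mm above the bench. Moves with the lever.
- rack: fixed grey rack, left or right of the counter: base 150 x 170 x 8 mm, two square aluminium sleeves at y = +50 and -50 mm, leaning 45 degrees, upper ends towards the rack's +x (away from the robot). Mouth centres at x = 0, z = 85 mm; sleeves 80 mm long, outside 24.5 mm, inside 14.5 mm, open both ends. Origin at the centre of the underside, z up; yaw within 0.25 rad.
- probe: long-handled probe, about 0.18 kg: grey round handle, diameter 24, length 115 mm; below it a steel shaft, diameter 12, length 90 mm, in either sleeve, the handle's underside resting on the sleeve's mouth. Origin on its axis at the handle's underside; z runs up the handle (when seated, 45 degrees from vertical towards the rack's +x). Balance point about 40 mm up the handle.
- probe_grip (a point): point on the probe's axis, 50 mm up the handle from the origin (same axes as the probe): a good place to grip.
- probe_tip (a point): end of the probe's steel shaft, 90 mm below the probe's origin along its axis.
- plunger: ball-headed plunger in the other sleeve, to be left there: same shaft as the probe, then a neck 20 mm in diameter and 22 mm long, and a grey ball 38 mm in diameter; total 55 mm above the sleeve. Origin at the neck's underside, z axis along the neck.
- tray: fixed white open tray with a green skirt, 220 mm (its x) by 180 mm (its y), rim 58 mm above the bench, walls 5 mm. Origin at the centre of its underside, z up; yaw varies by up to 0.25 rad.
- bottle: bystander: closed amber jar with a black cap, 56 mm in diameter, 100 mm high; origin at the centre of its underside.
- beaker: bystander: open glass beaker, 70 mm across the rim, 85 mm high; origin at the centre of its underside.
There are look-alikes about, which are no part of the job. There is more than one size of the counter; the one meant has the size given above.

How it is judged:
By the outcome, as a careful person would: the job done as asked, in the order asked, and still so for the second after the job is handed in, while the arm keeps its last pose, push and grip.
It also fails if it takes over 58 s, if anything falls off the work surface, if the arm or the gripper's body presses on something with over 40 N, if the wrist force passes 120 N, or if a joint passes its speed limit or range.

## Working session

There is one attempt and no reset: what is moved stays moved. The work goes in short steps, Python scripts to look and compute and a shell command to move; the robot and the scene stay as the last step left them, time stands still between calls to the robot, and variables do not carry over. Pictures are saved under pics/ and viewed, at most 10 in all, crops included, and the job is handed in when it is done.

```bash
mkdir -p pics; cat > h.py <<'E'
import numpy as np, cv2, json, pickle
from workcell import bot
def grab(n,save=None):
    f=bot.grab_frame(n); f=dict(f)
    pickle.dump(f,open(f'pics/{save or n}.pkl','wb'))
    cv2.imwrite(f'pics/{save or n}.png',cv2.cvtColor(np.asarray(f['pixels']),cv2.COLOR_RGB2BGR)); return f
def load(n): return pickle.load(open(f'pics/{n}.pkl','rb'))
def K(f): return np.array([[f['fx'],0,f['cx']],[0,f['fy'],f['cy']],[0,0,1.]])
def ray(f,uv):
    E=np.array(f['extrinsics']);R=E[:3,:3];t=E[:3,3]
    p=cv2.undistortPoints(np.array([[uv]],float),K(f),np.array(f['dist'],float))[0,0]
    return -R.T@t, R.T@np.array([p[0],p[1],1])
def atz(f,uv,z):
    c,d=ray(f,uv); return c+d*(z-c[2])/d[2]
def proj(f,P):
    E=np.array(f['extrinsics']);r=cv2.Rodrigues(E[:3,:3])[0]
    return cv2.projectPoints(np.atleast_2d(np.array(P,float)),r,E[:3,3],K(f),np.array(f['dist'],float))[0][:,0]
def tri(obs):
    A=np.zeros((3,3));b=np.zeros(3)
    for f,uv in obs:
        c,d=ray(f,uv);d=d/np.linalg.norm(d);M=np.eye(3)-np.outer(d,d);A+=M;b+=M@c
    return np.linalg.solve(A,b)
def crop(n,x0,y0,x1,y1,s,out):
    im=cv2.imread(f'pics/{n}.png')[y0:y1,x0:x1]
    cv2.imwrite(f'pics/{out}.png',cv2.resize(im,None,fx=s,fy=s,interpolation=cv2.INTER_CUBIC))
E
python3 - <<'E'
from h import *
for n in("scene","top"):
    f=grab(n);print(n,-np.array(f['extrinsics'])[:3,:3].T@np.array(f['extrinsics'])[:3,3],f['fx'])
a=cv2.imread('pics/scene.png');b=cv2.imread('pics/top.png')
print(bot.observe())
E
```

```text
scene [ 0.92518562 -0.4924747   0.73801766] 386.8598862845981
top [ 0.29843373 -0.00977594  1.28594174] 496.22827723102955
{'clock': 0.1, 'qpos': array([ 1.16480199,  0.52194128, -0.03629585,  1.59992736,  0.02118229,
        1.02106568, -0.11282131]), 'qd': array([ 8.20336488e-04, -1.57232732e-03, -1.36154430e-03, -1.12503109e-03,
        2.54876353e-05, -1.06107065e-03,  9.74692956e-04]), 'joint_efforts': array([ 7.70624232e-03, -9.28489780e+01,  1.98631436e+00, -3.70532048e+01,
        1.83678302e-02,  5.42211739e-03, -1.12166532e-05]), 'position': array([ 0.20580204, -0.58981445,  0.19660029]), 'tool_rot': array([-3.14063751e+00,  6.55758501e-05,  3.35725004e-01]), 'force': array([0.37418239, 0.7774675 , 0.42225777]), 'moment': array([-0.04450836,  0.01935202, -0.04918649]), 'finger_force': 0.0, 'grip_width': 0.08526719827469473}
```

View pics/scene.png

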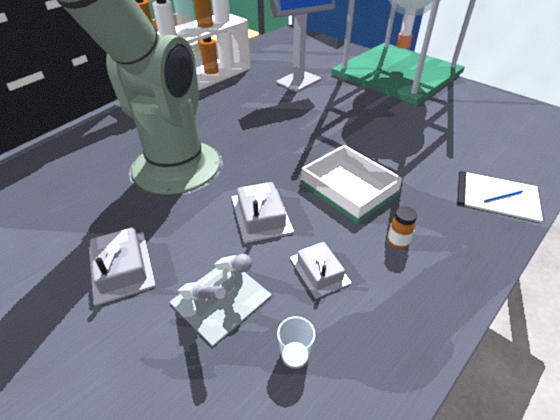

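View pics/top.png

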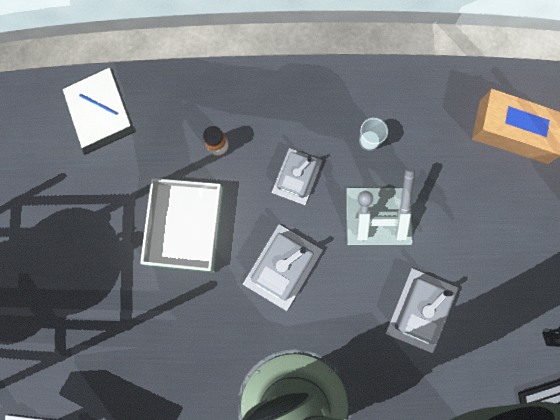

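The top view shows three counter look-alikes, at (298,175), (285,267) and (424,310). The rack is at (380,215), with the long-handled probe at (407,190) and the ball plunger at (366,200). The tray is at (182,225), the jar at (216,140) and the beaker at (373,133). Next I'll enlarge the counters and the rack to compare sizes.

```bash
python3 - <<'E'
from h import *
crop("top",235,215,465,355,3.4,"c1")
crop("top",265,140,445,260,4.4,"c2")
E
```

```text
(no output)
```

View pics/c1.png

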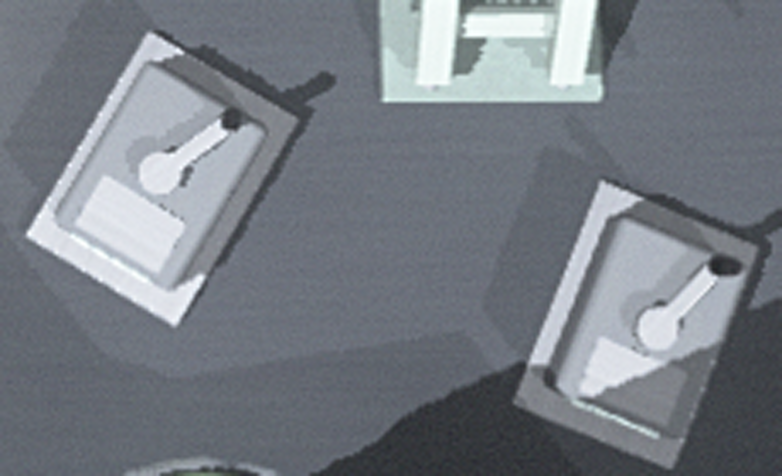

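View pics/c2.png

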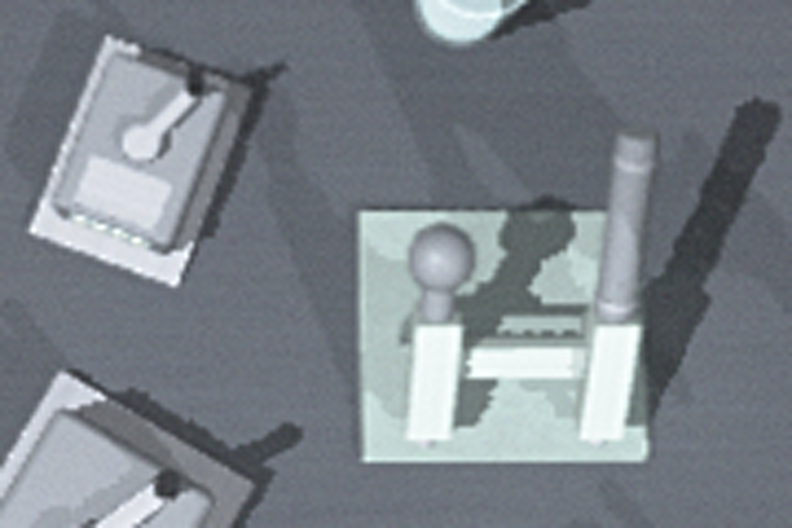

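In c1, counters A (left) and B (right) are close in size. Their plate corners read A (151,31) (312,115) (178,326) (27,236) and B (602,180) (768,243) (672,467) (516,402). In c2 the small counter C's corners are (108,35) (248,85) (180,287) (30,232). The probe is in the right-hand sleeve: handle end at about (636,145), mouth at about (617,318).

```bash
python3 - <<'E'
from h import *
f=load('top')
c1=lambda p:(235+(p[0]+.5)/3.4-.5,215+(p[1]+.5)/3.4-.5)
c2=lambda p:(265+(p[0]+.5)/4.4-.5,140+(p[1]+.5)/4.4-.5)
def meas(cv,pts,z,n):
    P=np.array([atz(f,cv(p),z)[:2] for p in pts]); d=np.linalg.norm(np.roll(P,-1,0)-P,axis=1)
    e=(P[0]-P[3])+(P[1]-P[2]); print(n,P.mean(0).round(4),d.round(4),'yaw',np.arctan2(e[1],e[0]).round(3))
meas(c1,[(151,31),(312,115),(178,326),(27,236)],.004,'A plate')
meas(c1,[(602,180),(768,243),(672,467),(516,402)],.004,'B plate')
meas(c2,[(108,35),(248,85),(180,287),(30,232)],.004,'C plate')
meas(c1,[(148,60),(268,128),(163,288),(55,222)],.04,'A top')
meas(c1,[(612,215),(742,258),(677,440),(553,392)],.04,'B top')
meas(c2,[(358,211),(640,211),(648,461),(360,462)],.008,'rack base')
id=lambda p:p
meas(id,[(150,180),(221,183),(214,270),(142,264)],.058,'tray rim')
for n,pv,po in(('A',(158,172),(233,118)),('B',(659,328),(725,266))):
    print(n,'piv',atz(f,c1(pv),.048),'post',atz(f,c1(po),.075))
print('C',atz(f,c2((145,143)),.048),atz(f,c2((198,83)),.075))
print('mouth',atz(f,c2((617,318)),.085),'probe end', atz(f,c2((636,145)),.085+.115*.707))
print('plunger',atz(f,c2((441,258)),.085+.036*.707))
print('jar',atz(f,(214,134),.1),'beaker',atz(f,(373,131),.085))
E
```

```text
A plate [0.3577 0.024 ] [0.1388 0.189  0.1329 0.1826] yaw -0.563
B plate [ 0.2415 -0.3345] [0.1386 0.186  0.13   0.1805] yaw -0.425
C plate [ 0.597  -0.0123] [0.0904 0.1308 0.0957 0.1306] yaw -0.355
A top [0.3578 0.0293] [0.1023 0.1407 0.0931 0.1382] yaw -0.559
B top [ 0.2406 -0.3298] [0.1038 0.143  0.0997 0.1374] yaw -0.369
rack base [ 0.4867 -0.2252] [0.1704 0.1506 0.1712 0.1503] yaw -0.015
tray rim [0.4646 0.2812] [0.1864 0.221  0.1855 0.217 ] yaw -0.067
A piv [0.35903704 0.02944946 0.048     ] post [ 0.39599467 -0.02561202  0.075     ]
B piv [ 0.23932785 -0.33689191  0.048     ] post [ 0.28372716 -0.38007462  0.075     ]
C [ 0.59609173 -0.01424323  0.048     ] [ 0.62447117 -0.0448735   0.075     ]
mouth [ 0.48433813 -0.27731048  0.085     ] probe end [ 0.56426886 -0.2738098   0.166305  ]
plunger [ 0.51471426 -0.175501    0.110452  ]
jar [0.68519668 0.19412105 0.1       ] beaker [ 0.69221617 -0.2063014   0.085     ]
```

The plates of A and B measure 188 x 136 mm. C's is 131 x 93 mm, so C at (298,175) is the counter meant. Its yaw of -0.355 and lever radius of about 42 mm fit the description. Next I'll check the choice in one close crop from the scene camera with my predicted points drawn on it.

```bash
python3 - <<'E'
from h import *
f=load('scene')
s=4;x0,y0=165,235
crop('scene',x0,y0,x0+195,y0+115,s,'c3')
im=cv2.imread('pics/c3.png')
c=np.array([.597,-.0123]);ps=-.755
pv=np.array([.596,-.0142])
m=np.array([.4843,-.2773,.085]);a=np.array([np.cos(-.015)*.7071,np.sin(-.015)*.7071,.7071])
pts={'piv':[*pv,.048],'post':[*(pv+.045*np.array([np.cos(ps),np.sin(ps)])),.075],'m':m,'g':m+.05*a,'e':m+.115*a}
for k,p in pts.items():
    q=(proj(f,p)[0]-[x0,y0]+.5)*s-.5; print(k,np.round(p,4),q.round(1))
    cv2.drawMarker(im,tuple(int(v) for v in q.round()),(0,0,255),cv2.MARKER_CROSS,9,1)
cv2.imwrite('pics/c3.png',im)
E
```

```text
piv [ 0.596  -0.0142  0.048 ] [624.   93.3]
post [ 0.6288 -0.045   0.075 ] [638.5 125.3]
m [ 0.4843 -0.2773  0.085 ] [127.8 223.6]
g [ 0.5197 -0.2778  0.1204] [161.2 223.1]
e [ 0.5656 -0.2785  0.1663] [210.9 222.4]
```

View pics/c3.png

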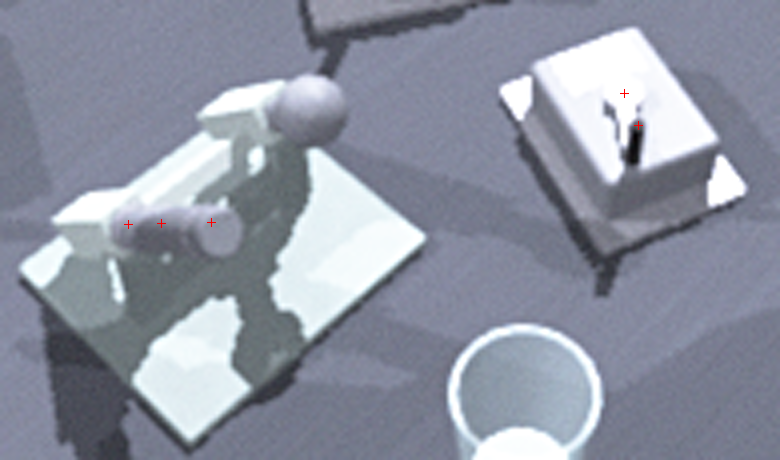

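The lever post's crosses sit on the post top (638,125) and the pivot (624,93), so C is confirmed. The probe's end face is centred at (221,232) in the crop, 10 px from my guess at (211,222), so I'll triangulate that point.

```bash
python3 - <<'E'
from h import *
s=load('scene');t=load('top')
c2=lambda p:(265+(p[0]+.5)/4.4-.5,140+(p[1]+.5)/4.4-.5)
c3=lambda p:(165+(p[0]+.5)/4-.5,235+(p[1]+.5)/4-.5)
def T(n,a,b):
    P=tri([(t,c2(a)),(s,c3(b))]);print(n,P.round(4),(proj(t,P)[0]-c2(a)).round(1),(proj(s,P)[0]-c3(b)).round(1));return P
T('end',(636,143),(221,232)); T('end2',(636,148),(221,232))
T('ball',(441,258),(309,109)); T('post',(198,83),(638,125)); T('piv',(145,143),(624,95))
# rack base corners in scene
P=[atz(s,c3(p),.008)[:2] for p in((427,237),(190,447),(20,268))];print(np.round(P,4))
R=lambda y:np.array([[np.cos(y),-np.sin(y)],[np.sin(y),np.cos(y)]])
for y in(-.03,-.015,0): 
    m=np.array([.4867,-.2252])+R(y)@[0,-.05];print(y,'mouth',m,'end',m+R(y)@[.0813,0])
E
```

```text
end [ 0.5674 -0.2757  0.1579] [-0.1 -0. ] [-0.1  0. ]
end2 [ 0.5656 -0.2755  0.1557] [-0.3 -0.2] [-0.5  0.1]
ball [ 0.514  -0.1764  0.1106] [0.4 0.3] [ 0.6 -0.1]
post [ 0.6263 -0.044   0.0719] [-0.4 -0.4] [-0.6  0.1]
piv [ 0.5963 -0.0143  0.0468] [0. 0.] [ 0. -0.]
[[ 0.562  -0.1428]
 [ 0.5626 -0.3135]
 [ 0.4124 -0.3107]]
-0.03 mouth [ 0.48520022 -0.2751775 ] end [ 0.56646364 -0.27761614]
-0.015 mouth [ 0.48595003 -0.27519438] end [ 0.56724088 -0.27641383]
0 mouth [ 0.4867 -0.2752] end [ 0.568  -0.2752]
```

Everything agrees: pivot (0.596,-0.0145), rest angle about -0.75, probe grip point about (0.5215,-0.2755,0.118). I'll push the post with the closed fingers' side, tool yaw 1.216, along the counter's +y. First comes the approach at height.

```bash
python3 -m crank '{"travel":[[3,4,3],[6,8,5],[10,12,6],[13,16,6],[16,20,6]],"turn":[[0,0,8],[0,0,16],[0,0,24],[0,0,32],[0,0,40]],"gripper":[1,1,1,1,1]}' 40
python3 -m crank '{"travel":[[3,4,0],[6,8,0],[9,12,0],[12,15,0],[15,18,0]],"turn":[[0,0,5],[0,0,10.4],[0,0,10.4],[0,0,10.4],[0,0,10.4]],"gripper":[1,1,1,1,1]}'
python3 -m crank '{"travel":[[3,4,0],[6,8,0],[9,11,0],[10.4,13.6,0],[10.4,13.6,0]],"turn":[[0,0,0],[0,0,0],[0,0,0],[0,0,0],[0,0,0]],"gripper":[1,1,1,1,1]}'
```

```text
clock: 0.6
position: [0.3556, -0.4034, 0.2572]
tool_rot: [3.141, 0.0, 1.04]
force: [1.1, -0.2, -0.3]
grip_width: 0.0125
finger_force: 0.0
clock: 1.1
position: [0.5054, -0.2234, 0.2568]
tool_rot: [-3.141, 0.0, 1.216]
force: [0.3, -0.6, 0.9]
grip_width: 0.0001
finger_force: 0.0
clock: 1.6
position: [0.6098, -0.0841, 0.2561]
tool_rot: [-3.14, -0.002, 1.221]
force: [-0.8, 0.1, -0.4]
grip_width: 0.0002
finger_force: 0.0
```

```bash
python3 -m crank '{"travel":[[0,0,-4],[0,0,-8],[0,0,-12],[0,0,-15],[0,0,-17]],"turn":[[0,0,0],[0,0,0],[0,0,0],[0,0,0],[0,0,0]],"gripper":[1,1,1,1,1]}'
python3 -m crank '{"travel":[[0,0,-1],[0,0,-2],[0,0,-2.9],[0,0,-2.9],[0,0,-2.9]],"turn":[[0,0,0],[0,0,0],[0,0,0],[0,0,0],[0,0,0]],"gripper":[1,1,1,1,1]}'
```

```text
clock: 2.1
position: [0.607, -0.0897, 0.0843]
tool_rot: [-3.139, 0.001, 1.215]
force: [0.2, -0.2, 0.6]
grip_width: 0.0
finger_force: 0.0
clock: 2.6
position: [0.6088, -0.089, 0.0583]
tool_rot: [3.141, -0.0, 1.215]
force: [0.4, -1.0, 0.1]
grip_width: 0.0001
finger_force: 0.0
```

```bash
python3 - <<'E'
from h import *
f=grab('wrist','w1'); s=grab('scene','s1')
a=cv2.resize(cv2.imread('pics/w1.png'),(400,300)); b=cv2.resize(cv2.imread('pics/s1.png')[200:320,240:400],(400,300),interpolation=2)
cv2.imwrite('pics/v1.png',np.hstack([a,b])); print(bot.observe()['position'])
E
```

```text
[ 0.60896974 -0.08902813  0.05851316]
```

View pics/v1.png

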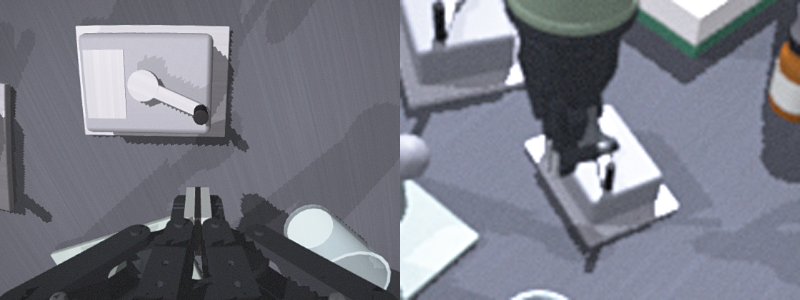

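The wrist view shows the closed fingertips at (198,190) in line with the black post at (201,113), with C's lever at rest. The scene half shows the fingers beside the counter. I'll add a 4 mm shift along the counter's x and push.

```bash
python3 -m crank '{"travel":[[0.76,0.78,0],[1.11,1.71,0],[1.46,2.65,0],[1.8,3.6,0],[2.15,4.53,0]],"turn":[[0,0,0],[0,0,0],[0,0,0],[0,0,0],[0,0,0]],"gripper":[1,1,1,1,1]}'
python3 -m crank '{"travel":[[0.17,0.47,0],[0.35,0.94,0],[0.52,1.4,0],[0.52,1.4,0],[0.52,1.4,0]],"turn":[[0,0,0],[0,0,0],[0,0,0],[0,0,0],[0,0,0]],"gripper":[1,1,1,1,1]}'
python3 - <<'E'
from h import *
grab('wrist','w2');grab('top','t2');p=bot.observe()
d=p['position'][:2]-[.596,-.0145];print(p['position'],p['force'],'u',d@[.347,.938],'v',d@[.938,-.347])
E
```

```text
clock: 3.2
position: [0.6304, -0.0424, 0.0578]
tool_rot: [-3.142, -0.0, 1.216]
force: [-0.6, -0.5, 0.4]
grip_width: 0.0002
finger_force: 0.0
clock: 3.7
position: [0.6352, -0.0299, 0.0578]
tool_rot: [-3.142, 0.0, 1.215]
force: [-0.7, -0.7, -0.6]
grip_width: -0.0001
finger_force: 0.0
[ 0.63517388 -0.0301661   0.05778914] [-0.01989903 -0.27988083  0.1655414 ] u -0.0011014657462818775 v 0.04218123969131008
```

```bash
python3 - <<'E'
from h import *
a=cv2.resize(cv2.imread('pics/w2.png'),(400,300)); b=cv2.resize(cv2.imread('pics/t2.png')[140:215,250:350],(400,300),interpolation=2)
cv2.imwrite('pics/v2.png',np.hstack([a,b]))
E
```

```text
(no output)
```

View pics/v2.png

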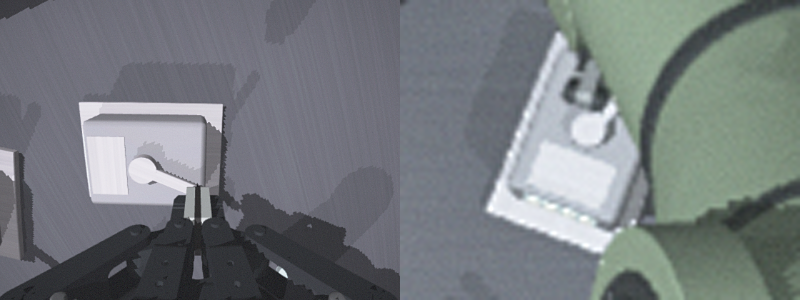

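The wrist view still shows the arm pointing from the pivot (145,168) to (197,190), which is the rest angle, and the post is hidden by the fingers. I'll check this against the wrist calibration.

```bash
python3 - <<'E'
from h import *
w1=load('w1');w2=load('w2');t2=load('t2')
o=lambda q:(q*400/560).round(0)
pv=np.array([.596,-.0145])
print('cam',-np.array(w2['extrinsics'])[:3,:3].T@np.array(w2['extrinsics'])[:3,3])
for n,w,t in(('w1',w1,[.609,-.089,.0585]),('w2',w2,[.6352,-.0302,.0578])):
    print(n,'tcp',o(proj(w,t)[0]),'piv',o(proj(w,[*pv,.048])[0]))
    for th in(0,.2,.4,.6,.8):
        a=-.755+th;P=pv+.045*np.array([np.cos(a),np.sin(a)])
        print(th,o(proj(w,[*P,.075])[0]),o(proj(w,[*P,.048])[0]))
print('top tcp',(proj(t2,[.6352,-.0302,.0578])[0]-[250,140])*4+[400,0],(proj(t2,[*pv,.048])[0]-[250,140])*4+[400,0])
crop('w2',190,200,370,310,4.4,'v3')
E
```

```text
cam [0.66261389 0.04206017 0.23425229]
w1 tcp [197. 179.] piv [144.  88.]
0 [202. 119.] [202. 112.]
0.2 [207. 105.] [205. 100.]
0.4 [208.  91.] [207.  88.]
0.6 [207.  76.] [205.  75.]
0.8 [202.  61.] [202.  62.]
w2 tcp [197. 179.] piv [143. 172.]
0 [196. 210.] [196. 193.]
0.2 [200. 199.] [199. 183.]
0.4 [201. 188.] [201. 173.]
0.6 [200. 175.] [199. 162.]
0.8 [196. 163.] [196. 151.]
top tcp [614.52160176  64.9523196 ] [590.67594073 128.58915776]
```

View pics/v3.png

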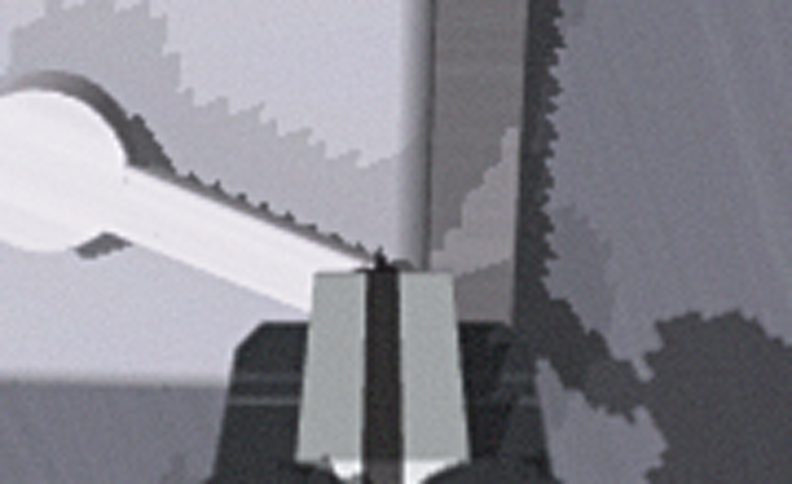

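The wrist camera sits on the +u side, and the arm is at rest behind the fingers, so the fingertips went past the post without holding it. I'll lift out and find the lever angle numerically from the pictures.

```bash
python3 -m crank '{"travel":[[0,0,3],[0,0,6],[-0.5,-1.5,7],[-2,-5,7],[-3,-8,7]],"turn":[[0,0,0],[0,0,0],[0,0,0],[0,0,0],[0,0,0]],"gripper":[1,1,1,1,1]}'
python3 -m crank '{"travel":[[0,0,0],[0,0,0],[0,0,0],[0,0,0],[0,0,0]],"turn":[[0,0,0],[0,0,0],[0,0,0],[0,0,0],[0,0,0]],"gripper":[1,1,1,1,1]}'
cat >> h.py <<'E'
pv=np.array([.596,-.0145])
def postscan(f,ths=np.arange(-.3,1.0,.05)):
    g=cv2.cvtColor(f['pixels'],cv2.COLOR_RGB2GRAY).astype(float);r=[]
    for th in ths:
        a=-.755+th;P=pv+.045*np.array([np.cos(a),np.sin(a)])
        q=proj(f,[[*P,z] for z in np.linspace(.055,.073,6)]).round().astype(int)
        r.append(np.mean([g[max(0,min(419,v)),max(0,min(559,u))] for u,v in q]))
    return dict(zip(np.round(ths,2).tolist(),np.round(r).astype(int).tolist()))
E
python3 - <<'E'
from h import *
f=grab('wrist','w4');print(postscan(f));print('w1',postscan(load('w1')));print('scene0',postscan(load('scene')))
p=bot.observe();print(p['position'],p['qpos'].round(3))
E
```

```text
clock: 4.3
position: [0.6042, -0.1118, 0.128]
tool_rot: [3.141, 0.001, 1.215]
force: [0.6, -0.4, -0.6]
grip_width: 0.0
finger_force: 0.0
clock: 4.8
position: [0.6054, -0.1089, 0.1277]
tool_rot: [-3.141, -0.0, 1.217]
force: [-1.4, -0.1, -0.0]
grip_width: 0.0002
finger_force: 0.0
{-0.3: 190, -0.25: 194, -0.2: 191, -0.15: 195, -0.1: 104, -0.05: 60, -0.0: 60, 0.05: 59, 0.1: 52, 0.15: 180, 0.2: 165, 0.25: 171, 0.3: 152, 0.35: 154, 0.4: 156, 0.45: 174, 0.5: 178, 0.55: 196, 0.6: 197, 0.65: 199, 0.7: 196, 0.75: 197, 0.8: 195, 0.85: 198, 0.9: 195, 0.95: 196}
w1 {-0.3: 146, -0.25: 166, -0.2: 186, -0.15: 142, -0.1: 78, -0.05: 57, -0.0: 57, 0.05: 60, 0.1: 34, 0.15: 78, 0.2: 158, 0.25: 146, 0.3: 142, 0.35: 139, 0.4: 138, 0.45: 142, 0.5: 164, 0.55: 172, 0.6: 189, 0.65: 196, 0.7: 194, 0.75: 197, 0.8: 198, 0.85: 199, 0.9: 196, 0.95: 199}
scene0 {-0.3: 232, -0.25: 182, -0.2: 241, -0.15: 226, -0.1: 104, -0.05: 27, -0.0: 38, 0.05: 112, 0.1: 217, 0.15: 244, 0.2: 246, 0.25: 248, 0.3: 248, 0.35: 249, 0.4: 250, 0.45: 250, 0.5: 250, 0.55: 250, 0.6: 250, 0.65: 250, 0.7: 250, 0.75: 251, 0.8: 243, 0.85: 226, 0.9: 202, 0.95: 178}
[ 0.60540705 -0.10902678  0.12770152] [ 0.342  0.606 -0.384  1.677  0.273  0.911 -0.503]
```

The lever is back at rest, with the scan dark only at th≈0. I'll change method: turn the tool 90° and straddle the post, so that a 22 mm wide pad face pushes it.

```bash
python3 -m crank '{"travel":[[0.5,1.3,0],[1,2.5,0],[1.5,3.8,0],[2,5.1,0],[2.5,6.3,0]],"turn":[[0,0,-8],[0,0,-16],[0,0,-24],[0,0,-32],[0,0,-40]],"gripper":[0.5,0.5,0.5,0.5,0.5]}'
python3 -m crank '{"travel":[[0,0,0],[0,0,0],[0,0,0],[0,0,0],[0,0,0]],"turn":[[0,0,-8],[0,0,-16],[0,0,-24],[0,0,-32],[0,0,-40]],"gripper":[0.5,0.5,0.5,0.5,0.5]}'
python3 -m crank '{"travel":[[0,0,0],[0,0,0],[0,0,0],[0,0,0],[0,0,0]],"turn":[[0,0,-8],[0,0,-10],[0,0,-10],[0,0,-10],[0,0,-10]],"gripper":[0.5,0.5,0.5,0.5,0.5]}'
python3 - <<'E'
from h import *
p=bot.observe();d=p['position'][:2]-pv;print(p['position'],p['tool_rot'],p['grip_width'],p['qpos'].round(2),'u',d@[.347,.938],'v',d@[.938,-.347])
E
```

```text
clock: 5.35
position: [0.6305, -0.0456, 0.1277]
tool_rot: [-3.141, -0.0, 0.512]
force: [-0.3, -0.3, 0.4]
grip_width: 0.0427
finger_force: 0.0
clock: 5.85
position: [0.6303, -0.0462, 0.1277]
tool_rot: [-3.141, 0.0, -0.186]
force: [0.3, -0.1, -0.5]
grip_width: 0.0427
finger_force: 0.0
clock: 6.35
position: [0.6303, -0.0467, 0.1278]
tool_rot: [-3.141, 0.0, -0.353]
force: [0.2, -0.5, -0.7]
grip_width: 0.0428
finger_force: 0.0
[ 0.63025662 -0.04668949  0.12777881] [-3.14144909e+00  5.37734045e-05 -3.53266856e-01] 0.04277334379203795 [-0.03  0.61  0.02  1.65 -0.01  0.89 -1.93] u -0.018306696132094256 v 0.04330246436400443
```

```bash
python3 -m crank '{"travel":[[0,0,-2],[0,0,-4],[0,0,-6],[0,0,-7.4],[0,0,-7.4]],"turn":[[0,0,0],[0,0,0],[0,0,0],[0,0,0],[0,0,0]],"gripper":[0.5,0.5,0.5,0.5,0.5]}'
python3 -m crank '{"travel":[[0.35,0.94,0],[0.69,1.88,0],[0.87,2.35,0],[1.04,2.8,0],[1.04,2.8,0]],"turn":[[0,0,0],[0,0,0],[0,0,0],[0,0,0],[0,0,0]],"gripper":[0.5,0.5,0.5,0.5,0.5]}'
python3 - <<'E'
from h import *
f=grab('wrist','w5');print(postscan(f));print(postscan(grab('scene','s5')))
p=bot.observe();d=p['position'][:2]-pv;print(p['position'],p['force'],'u',d@[.347,.938],'v',d@[.938,-.347])
E
```

```text
clock: 6.85
position: [0.6292, -0.0467, 0.0521]
tool_rot: [3.141, 0.003, -0.355]
force: [-0.2, 0.3, 0.1]
grip_width: 0.0426
finger_force: 0.0
clock: 7.35
position: [0.641, -0.0176, 0.0541]
tool_rot: [-3.141, -0.0, -0.354]
force: [0.2, -0.8, 0.3]
grip_width: 0.0427
finger_force: 0.0
{-0.3: 121, -0.25: 149, -0.2: 174, -0.15: 196, -0.1: 76, -0.05: 68, -0.0: 63, 0.05: 58, 0.1: 34, 0.15: 46, 0.2: 213, 0.25: 203, 0.3: 184, 0.35: 194, 0.4: 194, 0.45: 200, 0.5: 206, 0.55: 214, 0.6: 216, 0.65: 217, 0.7: 218, 0.75: 219, 0.8: 219, 0.85: 220, 0.9: 219, 0.95: 220}
{-0.3: 234, -0.25: 184, -0.2: 243, -0.15: 227, -0.1: 106, -0.05: 28, -0.0: 40, 0.05: 114, 0.1: 222, 0.15: 247, 0.2: 248, 0.25: 250, 0.3: 250, 0.35: 251, 0.4: 251, 0.45: 251, 0.5: 251, 0.55: 250, 0.6: 251, 0.65: 251, 0.7: 252, 0.75: 252, 0.8: 246, 0.85: 229, 0.9: 204, 0.95: 181}
[ 0.64065536 -0.01876758  0.0539022 ] [-0.39709244 -0.43303623 -0.26917007] u 0.011492418040930139 v 0.04336757918608588
```

```bash
python3 - <<'E'
from h import *
s1=load('s1')
for P in([.609,-.089,.0585],[.609,-.089,.15],[.6288,-.045,.075],[.6288,-.045,.05]):
    q=proj(s1,P)[0];print(P,q.round(1),((q-[240,200])*2.5+[400,0]).round())
im=cv2.resize(cv2.imread('pics/s5.png')[190:310,230:390],(400,300),interpolation=2)
w=cv2.resize(cv2.imread('pics/w5.png'),(400,300))
cv2.imwrite('pics/v5.png',np.hstack([w,im]))
s=load('s5')
for P in([.6407,-.0188,.054],):
    q=proj(s,P)[0];print('s5 tcp',((q-[230,190])*2.5+[400,0]).round(), 'wrist',(proj(load('w5'),P)[0]/1.4).round(),'wpost',(proj(load('w5'),[.6288,-.045,.075])[0]/1.4).round())
E
```

```text
[0.609, -0.089, 0.0585] [303.8 277.5] [559. 194.]
[0.609, -0.089, 0.15] [305.5 249.7] [564. 124.]
[0.6288, -0.045, 0.075] [324.3 266. ] [611. 165.]
[0.6288, -0.045, 0.05] [323.4 273.1] [609. 183.]
s5 tcp [663. 195.] wrist [199. 179.] wpost [242. 194.]
```

View pics/v5.png

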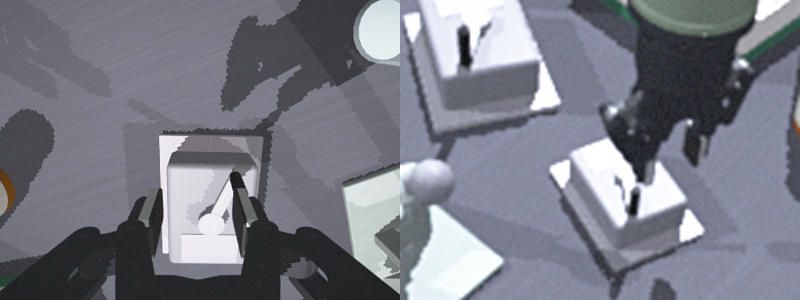

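```bash
python3 - <<'E'
from h import *
w=load('w2');s=load('s1');T=np.array([.6352,-.0302,.0578]);u=np.array([.347,.938,0])
print('observed w2 tip front edge', ((313+457)/2/4.4+190, 270/4.4+200))
for d in(0,.01,.02,.03): print(d,[proj(w,T+e*u+[0,0,d])[0].round(0).tolist() for e in(0,.005,.011)], 'scene s1',((proj(s,[.609,-.089,.0585+d])[0]-[240,200])*2.5+[400,0]).round())
# dark silhouette in s1 below tool: diff with start scene
a=cv2.imread('pics/scene.png').astype(int);b=cv2.imread('pics/s1.png').astype(int)
m=(np.abs(a-b).sum(2)>90).astype(np.uint8)
sub=m[225:300,285:340]
for i,r in enumerate(sub): print(225+i,''.join('#' if v else '.' for v in r))
E
```

```text
observed w2 tip front edge (277.5, 261.3636363636364)
0 [[276.0, 250.0], [276.0, 242.0], [276.0, 231.0]] scene s1 [559. 194.]
0.01 [[276.0, 258.0], [276.0, 249.0], [276.0, 238.0]] scene s1 [560. 187.]
0.02 [[276.0, 267.0], [276.0, 258.0], [276.0, 246.0]] scene s1 [560. 180.]
0.03 [[276.0, 277.0], [276.0, 267.0], [275.0, 255.0]] scene s1 [561. 172.]
225 ..########################################.............
226 ...#######################################.............
227 ...#######################################.............
228 ...#######################################.............
229 ....#####################################..............
230 ....#####################################..............
231 ....####################################...............
232 ....###################################................
233 ....###################################................
234 ......################################.................
235 .......##############################..................
236 ......###############################..................
237 ......###################
[... 3050 characters left out ...]
........................................
289 .......................................................
290 .......................................................
291 .......................................................
292 .......................................................
293 .......................................................
294 .......................................................
295 .......................................................
296 .......................................................
297 .......................................................
298 .......................................................
299 .......................................................
```

The scene silhouette ends at (305.5,270.5), but the reported TCP projects to (303.8,277.5). So the real fingertips stand about 23 mm above the reported TCP, which is why they passed over the 75 mm post. I'll go back over the post and descend further, checking force on the way.

```bash
python3 -m crank '{"travel":[[-0.5,-1.36,0],[-1,-2.72,0],[-1,-2.72,0],[-1,-2.72,-0.6],[-1,-2.72,-1.1]],"turn":[[0,0,0],[0,0,0],[0,0,0],[0,0,0],[0,0,0]],"gripper":[0.5,0.5,0.5,0.5,0.5]}'
python3 -m crank '{"travel":[[0,0,-0.2],[0,0,-0.4],[0,0,-0.6],[0,0,-0.6],[0,0,-0.6]],"turn":[[0,0,0],[0,0,0],[0,0,0],[0,0,0],[0,0,0]],"gripper":[0.5,0.5,0.5,0.5,0.5]}'
python3 - <<'E'
from h import *
p=bot.observe();R=cv2.Rodrigues(np.zeros(3))[0]
from scipy.spatial.transform import Rotation as Ro
R=Ro.from_euler('xyz',p['tool_rot']).as_matrix();E=np.array(grab('wrist','w6')['extrinsics'])
print(p['position'],p['force'],'cam in tool',R.T@(-E[:3,:3].T@E[:3,3]-p['position']))
s=grab('scene','s6');a=load('scene')['pixels'].astype(int);b=s['pixels'].astype(int)
m=(np.abs(a-b).sum(2)>90)
for i in range(245,300): print(i,''.join('#' if v else '.' for v in m[i,290:360]))
for P in([.6288,-.045,.075],[.6288,-.045,.05]): print(proj(s,P)[0])
E
```

```text
clock: 7.95
position: [0.6307, -0.0458, 0.0423]
tool_rot: [-3.141, 0.0, -0.356]
force: [-0.1, -1.2, -0.3]
grip_width: 0.0428
finger_force: 0.0
clock: 8.45
position: [0.6307, -0.0458, 0.0368]
tool_rot: [-3.142, -0.0, -0.355]
force: [-0.2, 0.2, 0.1]
grip_width: 0.0427
finger_force: 0.0
[ 0.63072103 -0.0458027   0.03682641] [-0.22471492  0.15283683  0.1156618 ] cam in tool [ 7.74979329e-02 -1.15908465e-04 -1.76508230e-01]
245 ......###.####.################################################.......
246 .......##.###.################################################........
247 .......##....#######.#########################################........
248 .......###.########..####################...#################.........
249 ........###########...#################...##################..........
250 ........###########..################.......###########..##...........
251 ........###########..###############......############................
252 .........###########################......############................
253 .........#########..################......###########.................
25
[... 2803 characters left out ...]
............................................
292 ......................................................................
293 ......................................................................
294 ......................................................................
295 ......................................................................
296 ......................................................................
297 ......................................................................
298 ......................................................................
299 ......................................................................
[324.26408193 265.95576006]
[323.44644949 273.07612801]
```

```bash
python3 - <<'E'
from h import *
s=load('s6');T=np.array([.6307,-.0458,.0368]);u=np.array([.347,.938,0])
for h in(.0,.01,.02,.03): print(h,'near',[proj(s,T-e*u+[0,0,h])[0].round(1).tolist() for e in(.021,.03)],'far',[proj(s,T+e*u+[0,0,h])[0].round(1).tolist() for e in(.021,.03)])
E
```

```text
0.0 near [[315.3, 280.8], [311.8, 282.3]] far [[331.5, 274.0], [334.9, 272.6]]
0.01 near [[315.6, 278.1], [312.0, 279.6]] far [[331.9, 271.3], [335.3, 269.8]]
0.02 near [[315.8, 275.3], [312.2, 276.8]] far [[332.3, 268.5], [335.7, 267.0]]
0.03 near [[316.1, 272.5], [312.5, 274.0]] far [[332.7, 265.6], [336.1, 264.2]]
```

The tips are now about 24 mm above the reported TCP height, at z≈0.061, and straddle the post. I'll go down 4 mm more and push.

```bash
python3 -m crank '{"travel":[[0,0,-0.4],[0.35,0.94,-0.4],[0.69,1.88,-0.4],[0.87,2.35,-0.4],[1.04,2.8,-0.4]],"turn":[[0,0,0],[0,0,0],[0,0,0],[0,0,0],[0,0,0]],"gripper":[0.5,0.5,0.5,0.5,0.5]}'
python3 -m crank '{"travel":[[0.17,0.47,0],[0.35,0.94,0],[0.52,1.4,0],[0.52,1.4,0],[0.52,1.4,0]],"turn":[[0,0,0],[0,0,0],[0,0,0],[0,0,0],[0,0,0]],"gripper":[0.5,0.5,0.5,0.5,0.5]}'
python3 - <<'E'
from h import *
print(postscan(grab('wrist','w7')));print(postscan(grab('scene','s7')))
p=bot.observe();d=p['position'][:2]-pv;print(p['position'],p['force'],'u',d@[.347,.938],'v',d@[.938,-.347])
E
```

```text
clock: 9.05
position: [0.6414, -0.0173, 0.0328]
tool_rot: [3.141, -0.0, -0.355]
force: [0.8, -3.0, -0.1]
grip_width: 0.0428
finger_force: 1.1
clock: 9.55
position: [0.6462, -0.004, 0.0328]
tool_rot: [3.141, 0.0, -0.355]
force: [0.1, -2.2, -0.3]
grip_width: 0.0428
finger_force: 1.1
{-0.3: 102, -0.25: 132, -0.2: 143, -0.15: 180, -0.1: 215, -0.05: 223, -0.0: 224, 0.05: 223, 0.1: 224, 0.15: 227, 0.2: 129, 0.25: 132, 0.3: 136, 0.35: 116, 0.4: 116, 0.45: 40, 0.5: 65, 0.55: 38, 0.6: 45, 0.65: 48, 0.7: 48, 0.75: 58, 0.8: 215, 0.85: 215, 0.9: 227, 0.95: 230}
{-0.3: 250, -0.25: 250, -0.2: 251, -0.15: 250, -0.1: 252, -0.05: 248, -0.0: 224, 0.05: 208, 0.1: 208, 0.15: 186, 0.2: 193, 0.25: 206, 0.3: 208, 0.35: 194, 0.4: 191, 0.45: 194, 0.5: 116, 0.55: 110, 0.6: 120, 0.65: 98, 0.7: 110, 0.75: 175, 0.8: 202, 0.85: 219, 0.9: 203, 0.95: 181}
[ 0.64613064 -0.00422917  0.03279499] [ 0.24489109 -2.94149664 -0.2186452 ] u 0.027029371916330227 v 0.04345855668306214
```

The lever follows, at about 0.64 rad now with 3 N. I'll go on to the stop.

```bash
python3 -m crank '{"travel":[[0.07,0.19,0],[0.14,0.38,0],[0.21,0.56,0],[0.28,0.75,0],[0.28,0.75,0]],"turn":[[0,0,0],[0,0,0],[0,0,0],[0,0,0],[0,0,0]],"gripper":[0.5,0.5,0.5,0.5,0.5]}'
python3 -m crank '{"travel":[[0.05,0.14,0],[0.1,0.28,0],[0.1,0.28,0],[0.1,0.28,0],[0.1,0.28,0]],"turn":[[0,0,0],[0,0,0],[0,0,0],[0,0,0],[0,0,0]],"gripper":[0.5,0.5,0.5,0.5,0.5]}'
```

```text
clock: 10.15
position: [0.6485, 0.0035, 0.0325]
tool_rot: [3.141, 0.001, -0.355]
force: [-5.1, -4.7, -0.3]
grip_width: 0.0427
finger_force: 2.5
clock: 10.65
position: [0.6488, 0.0043, 0.0323]
tool_rot: [3.139, 0.002, -0.357]
force: [-7.8, -11.2, 1.3]
grip_width: 0.0428
finger_force: 6.7
```

```bash
python3 - <<'E'
from h import *
g=np.arange(.4,1.1,.05)
print(postscan(grab('wrist','w8'),g));print(postscan(grab('scene','s8'),g))
p=bot.observe();d=p['position'][:2]-pv;print(p['force'],'u',d@[.347,.938],'v',d@[.938,-.347])
E
python3 -m crank '{"travel":[[0.04,0.1,0],[0.04,0.1,0],[-0.5,-1.4,0],[-1,-2.8,0],[-1.5,-4.2,0]],"turn":[[0,0,0],[0,0,0],[0,0,0],[0,0,0],[0,0,0]],"gripper":[0.5,0.5,0.5,0.5,0.5]}'
python3 -m crank '{"travel":[[-0.15,-0.4,0],[-0.35,-0.9,0],[-0.35,-0.9,0],[-0.35,-0.9,3],[-0.35,-0.9,6]],"turn":[[0,0,0],[0,0,0],[0,0,0],[0,0,0],[0,0,0]],"gripper":[0.5,0.5,0.5,0.5,0.5]}'
python3 - <<'E'
from h import *
print(postscan(grab('wrist','w9')));print(postscan(grab('scene','s9')))
E
```

```text
{0.4: 160, 0.45: 136, 0.5: 136, 0.55: 116, 0.6: 118, 0.65: 39, 0.7: 67, 0.75: 38, 0.8: 46, 0.85: 48, 0.9: 47, 0.95: 186, 1.0: 222, 1.05: 227}
{0.4: 192, 0.45: 194, 0.5: 216, 0.55: 217, 0.6: 134, 0.65: 126, 0.7: 93, 0.75: 112, 0.8: 122, 0.85: 128, 0.9: 130, 0.95: 124, 1.0: 118, 1.05: 110}
[ -8.41413739 -11.44613373   1.20408526] u 0.03599136375375788 v 0.04298485512477772
clock: 11.25
position: [0.6349, -0.0364, 0.0329]
tool_rot: [-3.141, -0.0, -0.355]
force: [0.0, -0.1, -0.6]
grip_width: 0.0425
finger_force: 0.0
clock: 11.75
position: [0.6312, -0.0438, 0.0929]
tool_rot: [3.141, 0.002, -0.355]
force: [0.0, -0.6, 0.2]
grip_width: 0.0428
finger_force: 0.0
{-0.3: 212, -0.25: 212, -0.2: 213, -0.15: 214, -0.1: 136, -0.05: 47, -0.0: 47, 0.05: 46, 0.1: 34, 0.15: 210, 0.2: 186, 0.25: 198, 0.3: 199, 0.35: 200, 0.4: 211, 0.45: 220, 0.5: 220, 0.55: 222, 0.6: 222, 0.65: 222, 0.7: 224, 0.75: 223, 0.8: 225, 0.85: 224, 0.9: 224, 0.95: 225}
{-0.3: 234, -0.25: 184, -0.2: 242, -0.15: 227, -0.1: 106, -0.05: 27, -0.0: 37, 0.05: 114, 0.1: 222, 0.15: 246, 0.2: 247, 0.25: 249, 0.3: 250, 0.35: 250, 0.4: 251, 0.45: 251, 0.5: 251, 0.55: 251, 0.6: 251, 0.65: 251, 0.7: 252, 0.75: 252, 0.8: 245, 0.85: 228, 0.9: 204, 0.95: 180}
```

The lever hit its stop, with the scan centred near 0.8, 14 N and 0.9 mm of motion for a 3 mm command, and it has sprung back to 0. Next is the probe: rise, yaw to 0, move over, then tilt 45°.

```bash
python3 -m crank '{"travel":[[0,0,5],[-1,-2,10],[-3,-5,15],[-6,-8,18.7],[-9,-12,18.7]],"turn":[[0,0,5],[0,0,10],[0,0,15],[0,0,20.3],[0,0,20.3]],"gripper":[0,0,0,0,0]}'
python3 -m crank '{"travel":[[-2,-4,0],[-4,-8,0],[-6.2,-11.2,0],[-6.2,-11.2,0],[-6.2,-11.2,0]],"turn":[[0,-5,0],[0,-10,0],[0,-15,0],[0,-20,0],[0,-25,0]],"gripper":[0,0,0,0,0]}'
python3 -m crank '{"travel":[[0,0,0],[0,0,0],[0,0,0],[0,0,0],[0,0,0]],"turn":[[0,-7,0],[0,-14,0],[0,-20,0],[0,-20,0],[0,-20,0]],"gripper":[0,0,0,0,0]}'
python3 - <<'E'
from h import *
from scipy.spatial.transform import Rotation as Ro
p=bot.observe();f=grab('wrist','w10');s=grab('scene','s10')
R=Ro.from_euler('xyz',p['tool_rot']).as_matrix();E=np.array(f['extrinsics'])
print(p['position'],p['qpos'].round(2),p['grip_width'],'cam in tool',R.T@(-E[:3,:3].T@E[:3,3]-p['position']));print(R.round(3))
E
```

```text
clock: 12.35
position: [0.5533, -0.1503, 0.279]
tool_rot: [-3.142, -0.005, 0.006]
force: [0.0, -2.0, 0.6]
grip_width: 0.0853
finger_force: 0.0
clock: 12.85
position: [0.4897, -0.2641, 0.2762]
tool_rot: [3.14, -0.44, -0.003]
force: [0.5, 0.8, -0.0]
grip_width: 0.0853
finger_force: 0.0
clock: 13.35
position: [0.4946, -0.2559, 0.2718]
tool_rot: [-3.118, -0.719, 0.004]
force: [0.8, 0.4, -0.1]
grip_width: 0.0853
finger_force: 0.0
[ 0.49463433 -0.25585856  0.27176392] [ 1.09  0.16 -0.49  2.22 -1.08  0.39  0.01] 0.08530609480161591 cam in tool [ 7.71746628e-02  1.13347059e-04 -1.76167477e-01]
[[ 0.752  0.019  0.659]
 [ 0.003 -1.     0.026]
 [ 0.659 -0.018 -0.752]]
```

```bash
cat >> h.py <<'E'
from scipy.spatial.transform import Rotation as Ro
def need(P,Rt):
    p=bot.observe();R=Ro.from_euler('xyz',p['tool_rot'])
    print('travel cm',((np.array(P)-p['position'])*100).round(2),'turn deg',np.degrees((Ro.from_matrix(Rt)*R.inv()).as_rotvec()).round(1),'q',p['qpos'].round(2))
at=np.array([.7071,0,-.7071])
RG=np.array([[.7071,0,.7071],[0,-1,0],[.7071,0,-.7071]])
G=np.array([.5215,-.2755,.118])
E
python3 -m crank '{"travel":[[0,0,0],[0,0,0],[0,0,0],[0,0,0],[0,0,0]],"turn":[[0,0,0],[0,0,0],[0,0,0],[0,0,0],[0,0,0]],"gripper":[0,0,0,0,0]}'
python3 - <<'E'
from h import *
need(G-.06*at,RG)
E
```

```text
clock: 13.95
position: [0.4948, -0.2559, 0.2721]
tool_rot: [-3.118, -0.718, 0.004]
force: [0.1, -0.1, -0.6]
grip_width: 0.0856
finger_force: 0.0
travel cm [ -1.57  -1.96 -11.16] turn deg [-1.  -3.8 -1.2] q [ 1.08  0.16 -0.48  2.21 -1.08  0.39  0.01]
```

```bash
python3 -m crank '{"travel":[[-0.5,-1,-3],[-1,-2,-6],[-1.6,-2,-9],[-1.6,-2,-11.2],[-1.6,-2,-11.2]],"turn":[[0,-1,0],[-1,-3.8,-1.2],[-1,-3.8,-1.2],[-1,-3.8,-1.2],[-1,-3.8,-1.2]],"gripper":[0,0,0,0,0]}'
python3 -m crank '{"travel":[[0,0,0],[0,0,0],[0,0,0],[0,0,0],[0,0,0]],"turn":[[0,0,0],[0,0,0],[0,0,0],[0,0,0],[0,0,0]],"gripper":[0,0,0,0,0]}'
python3 - <<'E'
from h import *
need(G-.06*at,RG); f=grab('wrist','w11'); s=grab('scene','s11')
im=np.hstack([cv2.resize(cv2.imread('pics/w11.png'),(400,300)),cv2.resize(cv2.imread('pics/s11.png')[190:340,120:320],(400,300),interpolation=2)])
p=bot.observe();R=Ro.from_euler('xyz',p['tool_rot']).as_matrix()
tip=p['position']-.022*R[:,2];hx=np.array([.7071,0,.7071])
for P in(p['position'],tip,G,G-.05*hx,G+.065*hx):
    a=proj(f,P)[0]/1.4;b=(proj(s,P)[0]-[120,190])*2+[400,0]
    print(P.round(3),a.round(),b.round())
    for q in(a,b):
        cv2.drawMarker(im,tuple(int(v) for v in q.round()),(0,0,255),cv2.MARKER_CROSS,9,1)
cv2.imwrite('pics/v11.png',im)
E
```

```text
clock: 14.45
position: [0.47, -0.2968, 0.1869]
tool_rot: [-3.088, -0.75, -0.011]
force: [0.8, 0.4, 0.7]
grip_width: 0.086
finger_force: 0.0
clock: 14.95
position: [0.4719, -0.2956, 0.1897]
tool_rot: [-3.101, -0.75, 0.002]
force: [0.9, -0.1, -0.2]
grip_width: 0.0854
finger_force: 0.0
travel cm [ 0.71  2.01 -2.93] turn deg [-1.7 -2.1 -1.7] q [ 1.55  0.47 -0.94  2.26 -1.26  0.16  0.43]
[ 0.472 -0.296  0.19 ] [198. 179.] [511. 138.]
[ 0.457 -0.297  0.206] [198. 192.] [497. 119.]
[ 0.522 -0.276  0.118] [182. 157.] [573. 202.]
[ 0.486 -0.276  0.083] [183. 198.] [556. 202.]
[ 0.567 -0.276  0.164] [181.  96.] [599. 201.]
```

View pics/v11.png

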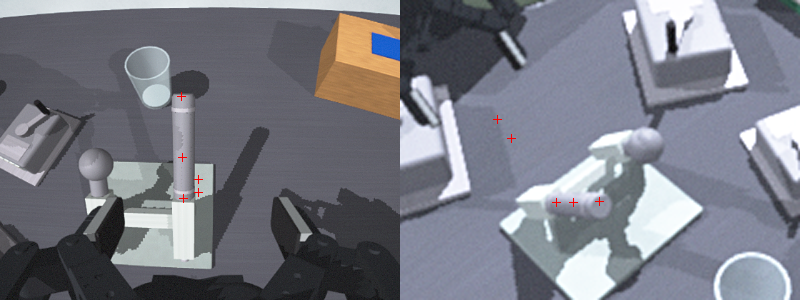

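The wrist half shows the handle centre line at column 183 with my crosses on it (grip (182,157), end (181,96)), and the open fingertips at (122,200) and (275,203). The model therefore fits. Joints 5 and 6 are at their limits, though, so 45° of tilt is too much here. I'll use 25° of tilt, 20° off perpendicular to the handle, which still closes along y.

```bash
cat >> h.py <<'E'
def RT(deg,yaw=0): return (Ro.from_euler('z',yaw,degrees=True)*Ro.from_euler('y',-deg,degrees=True)*Ro.from_euler('x',180,degrees=True)).as_matrix()
def tcp(G,Rt,back,off=.038): return np.array(G)+(off-back)*Rt[:,2]
E
python3 - <<'E'
from h import *
R=RT(25);need(tcp(G,R,.15),R)
E
```

```text
travel cm [0.24 2.02 3.  ] turn deg [-2.  18.  -1.4] q [ 1.55  0.47 -0.94  2.26 -1.26  0.16  0.43]
```

```bash
python3 -m crank '{"travel":[[0,0.5,3],[0,1,3],[0.2,2,3],[0.2,2,3],[0.2,2,3]],"turn":[[0,5,0],[-1,10,-1],[-2,15,-1.4],[-2,18,-1.4],[-2,18,-1.4]],"gripper":[0,0,0,0,0]}'
python3 -m crank '{"travel":[[0,0,0],[0,0,0],[0,0,0],[0,0,0],[0,0,0]],"turn":[[0,0,0],[0,0,0],[0,0,0],[0,0,0],[0,0,0]],"gripper":[0,0,0,0,0]}'
python3 - <<'E'
from h import *
R=RT(25);need(tcp(G,R,.15),R)
E
```

```text
clock: 15.55
position: [0.4777, -0.2731, 0.2071]
tool_rot: [-3.107, -0.525, 0.013]
force: [0.3, -0.9, -1.2]
grip_width: 0.0852
finger_force: 0.0
clock: 16.05
position: [0.4771, -0.2742, 0.2061]
tool_rot: [-3.105, -0.527, 0.01]
force: [-0.1, -0.2, 0.3]
grip_width: 0.0852
finger_force: 0.0
travel cm [-0.29 -0.13  1.34] turn deg [-1.9  5.2 -1.6] q [ 0.9   0.26 -0.31  2.16 -0.68  0.4  -0.35]
```

```bash
python3 -m crank '{"travel":[[-0.3,-0.1,1.3],[-0.3,-0.1,1.3],[-0.3,-0.1,1.3],[-0.3,-0.1,1.3],[-0.3,-0.1,1.3]],"turn":[[-1.9,5.2,-1.6],[-1.9,5.2,-1.6],[-1.9,5.2,-1.6],[-1.9,5.2,-1.6],[-1.9,5.2,-1.6]],"gripper":[0,0,0,0,0]}'
python3 - <<'E'
from h import *
R=RT(25);need(tcp(G,R,.15),R);need(tcp(G,R,.05),R)
E
```

```text
clock: 16.55
position: [0.4744, -0.2742, 0.2189]
tool_rot: [-3.141, -0.436, 0.001]
force: [-0.4, 0.6, -0.8]
grip_width: 0.0848
finger_force: 0.0
travel cm [-0.03 -0.13  0.06] turn deg [-0.  -0.  -0.1] q [ 0.7   0.22 -0.15  2.11 -0.43  0.48 -0.66]
travel cm [ 4.2  -0.13 -9.  ] turn deg [-0.  -0.  -0.1] q [ 0.7   0.22 -0.15  2.11 -0.43  0.48 -0.66]
```

```bash
python3 -m crank '{"travel":[[0.85,-0.1,-1.8],[1.7,-0.1,-3.6],[2.5,-0.1,-5.4],[3.4,-0.1,-7.2],[4.2,-0.1,-9]],"turn":[[0,0,0],[0,0,0],[0,0,0],[0,0,0],[0,0,0]],"gripper":[0,0,0,0,0]}'
python3 -m crank '{"travel":[[0.4,0,-0.9],[0.85,0,-1.8],[1.3,0,-2.7],[1.7,0,-3.6],[1.7,0,-3.6]],"turn":[[0,0,0],[0,0,0],[0,0,0],[0,0,0],[0,0,0]],"gripper":[0,0,0,0,0]}'
python3 - <<'E'
from h import *
R=RT(25);need(tcp(G,R,0),R);print(bot.observe()['force'])
f=grab('wrist','w12');p=bot.observe()
hx=np.array([.7071,0,.7071]);g=cv2.cvtColor(f['pixels'],cv2.COLOR_RGB2GRAY)
P=proj(f,G+.03*hx)[0];print('handle pred',P,'tcp',proj(f,p['position'])[0])
r=int(P[1]);print(g[r,::8])
E
```

```text
clock: 17.05
position: [0.5166, -0.2756, 0.1282]
tool_rot: [3.142, -0.435, 0.0]
force: [0.8, 0.2, 0.5]
grip_width: 0.0854
finger_force: 0.0
clock: 17.55
position: [0.534, -0.2749, 0.0926]
tool_rot: [3.141, -0.435, 0.002]
force: [0.3, 0.2, 0.4]
grip_width: 0.0855
finger_force: 0.0
travel cm [ 0.35 -0.06 -0.9 ] turn deg [ 0.  -0.1 -0.1] q [ 0.68  0.51 -0.24  2.1  -0.51  0.18 -0.58]
[0.3326543  0.17500232 0.44476545]
handle pred [277.99126608 226.4054152 ] tcp [276.77083613 250.608679  ]
[149  71  78 127 124 123 125 118 109 109 115 108 117 114 228 232 228 229
 229 228 230 229 231 215 213 211 212 130 110 143 136 139 184 195 191 183
 165 144 101 234 228 130  68  73  78  75  76  71  78  73  73  75 119  80
  80  81  80  73  71  77  71  71  79  75  73  73  72  69  71  70]
```

Joint 6 is near its limit, so I'll ease the tilt to 17° and finish the approach. The handle's image centre, column 278, matches the prediction.

```bash
python3 - <<'E'
from h import *
R=RT(17);need(tcp(G,R,0),R)
E
```

```text
travel cm [-0.13 -0.05 -1.15] turn deg [ 0.   7.9 -0.1] q [ 0.68  0.51 -0.24  2.1  -0.51  0.18 -0.58]
```

```bash
python3 -m crank '{"travel":[[0,0,0],[-0.1,0,-0.3],[-0.1,0,-0.6],[-0.1,0,-0.9],[-0.1,0,-1.15]],"turn":[[0,4,0],[0,8,0],[0,8,0],[0,8,0],[0,8,0]],"gripper":[0,0,0,0,0]}'
python3 - <<'E'
from h import *
R=RT(17);need(tcp(G,R,0),R)
E
python3 -m crank '{"travel":[[0,0,0],[0,0,0],[0,0,0],[0,0,0],[0,0,0]],"turn":[[0,0,0],[0,0,0],[0,0,0],[0,0,0],[0,0,0]],"gripper":[0.5,0.6,0.7,0.8,0.8]}' 30
```

```text
clock: 18.1
position: [0.5322, -0.2752, 0.0816]
tool_rot: [-3.141, -0.297, 0.001]
force: [-0.8, -0.7, -0.5]
grip_width: 0.0856
finger_force: 0.0
travel cm [ 0.04 -0.03  0.  ] turn deg [-0.   0.  -0.1] q [ 0.44  0.53  0.03  2.02 -0.43  0.35 -0.73]
clock: 18.6
position: [0.533, -0.2756, 0.0822]
tool_rot: [3.14, -0.296, 0.002]
force: [-0.6, -1.6, 2.6]
grip_width: 0.0225
finger_force: 30.3
```

The grip width reads 22.5 mm on a 24 mm handle, so the tips may be holding above the axis. I'll re-grip 8 mm deeper and compare.

```bash
python3 -m crank '{"travel":[[0,0,0],[0,0,0],[0,0,0],[0.12,0,-0.4],[0.23,0,-0.77]],"turn":[[0,0,0],[0,0,0],[0,0,0],[0,0,0],[0,0,0]],"gripper":[0.2,0.2,0.2,0.2,0.2]}' 30
python3 -m crank '{"travel":[[0,0,0],[0,0,0],[0,0,0],[0,0,0],[0,0,0]],"turn":[[0,0,0],[0,0,0],[0,0,0],[0,0,0],[0,0,0]],"gripper":[0.5,0.6,0.7,0.8,0.8]}' 30
python3 - <<'E'
from h import *
print(bot.observe()['qpos'].round(2))
E
```

```text
clock: 19.1
position: [0.5354, -0.2751, 0.0741]
tool_rot: [3.141, -0.296, 0.002]
force: [-0.3, -0.5, 0.2]
grip_width: 0.068
finger_force: 0.0
clock: 19.6
position: [0.5352, -0.2753, 0.0745]
tool_rot: [3.141, -0.296, 0.002]
force: [0.2, -0.1, 0.0]
grip_width: 0.0226
finger_force: 30.2
[ 0.44  0.55  0.02  2.01 -0.43  0.34 -0.72]
```

The width is the same at both depths, with the tool force near zero, so the pads are seated properly. I'll firm up the grip and draw along the sleeve axis.

```bash
python3 -m crank '{"travel":[[0,0,0],[0,0,0],[0.35,0,0.35],[0.7,0,0.7],[1.05,0,1.05]],"turn":[[0,0,0],[0,0,0],[0,0,0],[0,0,0],[0,0,0]],"gripper":[1,1,1,1,1]}' 90
python3 -m crank '{"travel":[[0.35,0,0.35],[0.7,0,0.7],[1.05,0,1.05],[1.4,0,1.4],[1.75,0,1.75]],"turn":[[0,0,0],[0,0,0],[0,0,0],[0,0,0],[0,0,0]],"gripper":[1,1,1,1,1]}'
python3 - <<'E'
from h import *
p=bot.observe();print(p['qpos'].round(2),p['moment'])
E
```

```text
clock: 20.1
position: [0.5462, -0.2752, 0.0851]
tool_rot: [3.141, -0.296, 0.002]
force: [-0.2, 0.4, -2.1]
grip_width: 0.0204
finger_force: 88.1
clock: 20.6
position: [0.5636, -0.2752, 0.1027]
tool_rot: [3.141, -0.296, 0.002]
force: [0.6, 0.7, -2.2]
grip_width: 0.0211
finger_force: 88.2
[ 0.37  0.53  0.08  1.94 -0.4   0.43 -0.79] [ 0.02201812  0.42995611 -0.06824433]
```

```bash
python3 -m crank '{"travel":[[0.5,0,0.5],[1,0,1],[1.5,0,1.5],[2,0,2],[2.5,0,2.5]],"turn":[[0,0,0],[0,0,0],[0,0,0],[0,0,0],[0,0,0]],"gripper":[1,1,1,1,1]}'
python3 -m crank '{"travel":[[0.5,0,0.5],[1,0,1],[1.5,0,1.5],[2,0,2],[2.5,0,2.5]],"turn":[[0,0,0],[0,0,0],[0,0,0],[0,0,0],[0,0,0]],"gripper":[1,1,1,1,1]}'
python3 -m crank '{"travel":[[0,0,2],[0,0,4],[0,0,7],[0,0,10],[0,0,13]],"turn":[[0,0,0],[0,0,0],[0,0,0],[0,0,0],[0,0,0]],"gripper":[1,1,1,1,1]}'
python3 - <<'E'
from h import *
p=bot.observe();print(p['qpos'].round(2),p['moment'],p['force'])
f=grab('wrist','w13')
R=Ro.from_euler('xyz',p['tool_rot']).as_matrix();print(np.array(f['pixels']).shape)
# handle direction in tool frame: perpendicular tool x tilted 28deg back
g=p['position']-.046*R[:,2]
for el in(17,35,45,55):
    h=np.array([np.cos(np.radians(el)),0,np.sin(np.radians(el))]);print(el,[proj(f,g+s*h)[0].round().tolist() for s in(.03,.065)])
im=cv2.cvtColor(f['pixels'],cv2.COLOR_RGB2GRAY)
for r in range(60,260,16): print(r,im[r,220:340:5])
E
```

```text
clock: 21.1
position: [0.5887, -0.2752, 0.1278]
tool_rot: [3.141, -0.296, 0.002]
force: [0.6, 0.3, -1.7]
grip_width: 0.0215
finger_force: 88.2
clock: 21.6
position: [0.6136, -0.2752, 0.1528]
tool_rot: [3.141, -0.296, 0.002]
force: [0.1, -0.8, -1.5]
grip_width: 0.021
finger_force: 88.2
clock: 22.1
position: [0.6132, -0.2752, 0.2838]
tool_rot: [3.141, -0.296, 0.002]
force: [0.4, -0.1, -1.3]
grip_width: 0.0211
finger_force: 88.4
[ 0.23  0.38  0.23  1.65 -0.28  0.86 -0.99] [0.02376375 0.39722482 0.01534629] [ 0.38075032 -0.07514461 -1.29442275]
(420, 560, 3)
17 [[277.0, 227.0], [277.0, 135.0]]
35 [[277.0, 240.0], [277.0, 152.0]]
45 [[277.0, 250.0], [277.0, 173.0]]
55 [[277.0, 263.0], [277.0, 203.0]]
60 [125 130 125 125 125 124 129 128 126 126 127 125 128 126 127 128 128 123
 127 130 126 127 126 129]
76 [128 129 129 126 127 129 124 125 128 127 126 121 127 132 129 132 125 126
 130 130 127 127 126 131]
92 [129 131 128 130 127 126 131 131 129 131 125 131 130 130 130 126 132 131
 127 128 128 128 128 128]
108 [125 127 130 130 134 131 137 131 133 134 131 131 128 131 129 130 132 128
 131 131 129
[... 240 characters left out ...]
 246 133 131 131 133 134 132 135 132 132 137 131 135 133
  92 132 136 138 134 135]
172 [238 238 238 247 180 194 190 131 132 132 131 131 134 131 131 132 153 151
 115 111 133 129 136 131]
188 [128 128 133 134 184 199 211 244 239 234 230 220 214 207 200 189 173 153
 129 130 127 132 130 133]
204 [133 134 134 134 171 188 195 200 216 218 218 218 211 200 197 186 168 142
 154 129 129 133 133 130]
220 [129 128 131 131 128 186 232 234 233 232 226 221 242 238 232 215 198 152
  80 130 127 127 128 131]
236 [131 128 126 127 128 187 196 201 196 197 197 187 178 166 153 144 116  98
  99 131 131 127 128 130]
252 [114 113 119 116 128 168 188 199 198 197 193 188 173 168 155 136 116  91
 128 130 130 129 131 129]
```

The handle shows in the wrist picture with its end at about row 180, consistent with 45°, and the tool carries about 1.7 N, so the probe is out. Now I'll turn it 45° about y and carry it to the tray.

```bash
python3 -m crank '{"travel":[[0,0,0],[0,1,0],[0,3,0],[0,5,0],[0,8,0]],"turn":[[0,6,0],[0,12,0],[0,18,0],[0,24,0],[0,30,0]],"gripper":[1,1,1,1,1]}'
python3 -m crank '{"travel":[[0,3,0],[0,6,0],[0,10,0],[0,14,0],[0,18,0]],"turn":[[0,5,0],[0,10,0],[0,15,0],[0,15,0],[0,15,0]],"gripper":[1,1,1,1,1]}'
python3 - <<'E'
from h import *
R=RT(-28);need([.583,.281,.21],R);p=bot.observe();print(p['force'],p['grip_width'])
E
```

```text
clock: 22.65
position: [0.6132, -0.1956, 0.283]
tool_rot: [3.14, 0.231, -0.0]
force: [0.2, 0.1, -1.9]
grip_width: 0.0213
finger_force: 88.5
clock: 23.15
position: [0.6135, -0.0135, 0.2811]
tool_rot: [-3.141, 0.491, 0.002]
force: [1.1, 0.4, -0.9]
grip_width: 0.0211
finger_force: 88.5
travel cm [-3.05 29.45 -7.11] turn deg [-0.  -0.1 -0.1] q [-0.18  0.8   0.27  1.03 -0.17  1.83 -1.51]
[ 1.06332962  0.38304898 -0.94937077] 0.021091580950020398
```

```bash
python3 -m crank '{"travel":[[-0.5,3.5,0],[-1,7,0],[-1.5,10.5,0],[-2,14,0],[-2.5,17.5,0]],"turn":[[0,0,0],[0,0,0],[0,0,0],[0,0,0],[0,0,0]],"gripper":[1,1,1,1,1]}'
python3 -m crank '{"travel":[[-0.3,3.5,-1],[-0.5,7,-2],[-0.5,10,-3],[-0.5,11.9,-4],[-0.5,11.9,-4]],"turn":[[0,0,0],[0,0,0],[0,0,0],[0,0,0],[0,0,0]],"gripper":[1,1,1,1,1]}'
python3 -m crank '{"travel":[[0,0,0],[0,0,0],[0,0,0],[0,0,0],[0,0,0]],"turn":[[0,0,0],[0,0,0],[0,0,0],[0,0,0],[0,0,0]],"gripper":[1,1,1,1,1]}'
python3 - <<'E'
from h import *
R=RT(-28);need([.583,.281,.24],R);p=bot.observe();print(p['position'],p['force'],p['grip_width'])
Rm=Ro.from_euler('xyz',p['tool_rot']).as_matrix();g=p['position']-.046*Rm[:,2];print('grip',g)
for n in('top','scene'):
    f=grab(n,n+'14');a=load(n)['pixels'].astype(int);m=np.abs(a-f['pixels'].astype(int)).sum(2)
    print(n,'grip',proj(f,g)[0],'tip',proj(f,g-[.14,0,0])[0],'end',proj(f,g+[.065,0,0])[0])
    t=proj(f,g-[.14,0,0])[0].round().astype(int)
    x0,y0=t[0]-30,t[1]-22
    for r in range(y0,y0+45): print(r,''.join('#' if v>60 else '.' for v in m[r,x0:x0+75]))
    print('x0',x0)
E
```

```text
clock: 23.65
position: [0.5881, 0.1613, 0.2823]
tool_rot: [-3.141, 0.489, 0.002]
force: [0.2, 0.6, -2.2]
grip_width: 0.0209
finger_force: 88.5
clock: 24.15
position: [0.5822, 0.2814, 0.2403]
tool_rot: [-3.141, 0.492, 0.005]
force: [-1.2, -0.3, -1.8]
grip_width: 0.0213
finger_force: 88.5
clock: 24.65
position: [0.5834, 0.2784, 0.2426]
tool_rot: [-3.141, 0.489, 0.002]
force: [0.4, -0.1, -1.9]
grip_width: 0.0215
finger_force: 88.5
travel cm [-0.04  0.26 -0.26] turn deg [-0.  -0.  -0.1] q [-0.52  0.85  0.2   1.   -0.32  1.76 -1.9 ]
[0.58343021 0.27841977 0.24261579] [ 0.38573094 -0.1389819  -1.94694492] 0.021487127105922304
grip [0.60503926 0.27841573 0.28322427]
top grip [160.31197894 144.6105867 ] tip [157.90830677 209.3168452 ] end [161.65293471 115.7820047 ]
187 ###############################....#######################.....############
188 ###############################.#..########################................
189 ########################.######.....########################...............
190 ########################.#####...#.#########################...............
191 #######
[... 6264 characters left out ...]
....................................#################
116 ...........................................................################
117 ............................................................###############
118 ..............................................................#############
119 ..............................................................#############
120 ................................................................#..########
121 ....................................................................#######
122 .......................................................................####
123 .......................................................................####
x0 331
```

In the scene picture the shaft tip lies at (361,100), on my prediction of (360.6,100.6), which is over the tray. I'll fit the shaft line to get the remaining tilt.

```bash
python3 - <<'E'
from h import *
f=load('scene14');m=np.abs(load('scene')['pixels'].astype(int)-f['pixels'].astype(int)).sum(2)>60
pts=[]
for x in range(364,392):
    r=np.where(m[90:125,x])[0]+90
    if len(r): pts.append((x,r.min(),r.max()))
P=np.array(pts);c=np.polyfit(P[:,0],(P[:,1]+P[:,2])/2,1);print('fit slope',c[0].round(3),'row@361',np.polyval(c,361).round(2),'row@390',np.polyval(c,390).round(2))
g=np.array([.6050,.2784,.2832])
for el in(-6,-3,0,3,6):
    h=np.array([np.cos(np.radians(el)),0,np.sin(np.radians(el))])
    q=proj(f,[g-.14*h,g-.08*h]);k=(q[1]-q[0]);print(el,'slope',(k[1]/k[0]).round(3),'row@361',(q[0][1]+(361-q[0][0])*k[1]/k[0]).round(2),'tip',q[0].round(1))
print(P[:4],P[-3:])
E
```

```text
fit slope 0.443 row@361 99.2 row@390 112.06
-6 slope 0.508 row@361 94.78 tip [361.7  95.1]
-3 slope 0.449 row@361 97.81 tip [361.1  97.9]
0 slope 0.391 row@361 100.75 tip [360.6 100.6]
3 slope 0.335 row@361 103.6 tip [360.3 103.4]
6 slope 0.28 row@361 106.4 tip [360.1 106.1]
[[364  98 104]
 [365  98 104]
 [366  99 105]
 [367  99 105]] [[389 108 115]
 [390 109 116]
 [391 109 117]]
```

The shaft is about 2.3° off level, with the tip high. I'll trim that and settle.

```bash
python3 -m crank '{"travel":[[0,0.1,0],[0,0.2,0],[0,0.2,0],[0,0.2,0],[0,0.2,0]],"turn":[[0,-1,0],[0,-2.3,0],[0,-2.3,0],[0,-2.3,0],[0,-2.3,0]],"gripper":[1,1,1,1,1]}'
python3 -m crank '{"travel":[[0,0,0],[0,0,0],[0,0,0],[0,0,0],[0,0,0]],"turn":[[0,0,0],[0,0,0],[0,0,0],[0,0,0],[0,0,0]],"gripper":[1,1,1,1,1]}'
python3 - <<'E'
from h import *
f=grab('scene','s15');a=load('scene')['pixels'].astype(int);m=np.abs(a-f['pixels'].astype(int)).sum(2)>60
P=[]
for x in range(364,392):
    r=np.where(m[85:130,x])[0]+85
    if len(r): P.append((x,r.min(),r.max()))
P=np.array(P);c=np.polyfit(P[:,0],(P[:,1]+P[:,2])/2,1);print('slope',c[0].round(3),'row@361',np.polyval(c,361).round(2))
p=bot.observe();R=Ro.from_euler('xyz',p['tool_rot']).as_matrix();g=p['position']-.046*R[:,2];q=proj(f,[g-[.14,0,0],g-[.08,0,0]]);print('level slope',(q[1]-q[0])[1]/(q[1]-q[0])[0],q[0],g,np.abs(p['qd']).max(),p['force'])
print(postscan(f,np.arange(-.1,.15,.05)))
# bystanders: changed pixels around jar, beaker, plunger
for n,(u,v),k in(('jar',(403,228),20),('beaker',(295,343),25),('plunger',(241,262),8)): print(n,m[v-k:v+k,u-k:u+k].mean().round(3))
E
```

```text
clock: 25.25
position: [0.5832, 0.2808, 0.2424]
tool_rot: [-3.141, 0.449, 0.002]
force: [0.5, -0.1, -2.8]
grip_width: 0.021
finger_force: 88.5
clock: 25.75
position: [0.5833, 0.2807, 0.2423]
tool_rot: [-3.141, 0.449, 0.002]
force: [0.1, -0.1, -2.0]
grip_width: 0.0211
finger_force: 88.5
slope 0.402 row@361 100.53
level slope 0.3897259780046671 [360.60157667  99.81301139] [0.60322692 0.28076863 0.28376449] 0.001521434013383659 [ 0.06115297  0.39110085 -2.09081098]
{-0.1: 106, -0.05: 29, 0.0: 39, 0.05: 114, 0.1: 224}
jar 0.028
beaker 0.186
plunger 0.551
```

The probe is level to about 0.6°, still, and at z≈0.284. The difference at the plunger and beaker could be shadow, so I'll check by template matching before handing in.

```bash
python3 - <<'E'
from h import *
ed=lambda im:cv2.magnitude(cv2.Sobel(im,5,1,0),cv2.Sobel(im,5,0,1))
for A,B,L in(('scene','s15',{'jar':(403,228,22),'beaker':(295,343,28),'plunger':(241,262,14),'plunger sleeve':(195,290,12)}),('top','top14',{'jar':(216,140,16),'beaker':(373,133,18),'plunger':(366,200,12),'sleeves':(385,225,15)})):
    a,b=[ed(cv2.cvtColor(load(n)['pixels'],cv2.COLOR_RGB2GRAY)) for n in(A,B)]
    for n,(u,v,k) in L.items():
        r=cv2.matchTemplate(b[v-k-12:v+k+12,u-k-12:u+k+12],a[v-k:v+k,u-k:u+k],cv2.TM_CCOEFF_NORMED);_,mx,_,l=cv2.minMaxLoc(r);print(A,n,'shift',l[0]-12,l[1]-12,round(mx,2))
E
```

```text
scene jar shift 0 0 0.99
scene beaker shift 0 0 0.95
scene plunger shift 0 0 0.77
scene plunger sleeve shift 1 0 0.65
top jar shift 0 0 0.99
top beaker shift 0 0 0.95
top plunger shift 0 0 0.46
top sleeves shift 0 0 0.52
```

The jar, beaker and plunger all show zero shift, so only shadows changed. I'm handing in.

```bash
python3 -c "
from workcell import bot
print(bot.job_done())"
```

```text
the job is handed in; nothing more can be done
None
```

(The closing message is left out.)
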